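# Find the strip-sizer lane that fits the gauge blade

### The arm

A 6-joint arm with a two-finger parallel gripper is mounted at the origin on the work surface. World frame = base frame: x ahead of the robot, y to its left, z up, the work surface at z = 0. Lengths are in m, angles in rad, forces in N, time in s.
With the tool pointing down it reaches from about 0.325 to 0.9 m from the base axis. Payload 6.1 kg.
Tool frame: the origin (TCP) lies on the mounting face of the last link; the fingertips stand 182 mm ahead of it and the grasp point (between the pads) lies 164 mm ahead of it; z points along the fingers, y is the line along which they close (so a half turn about z gives the same grasp; the last joint's range is limited). The gripper opens to 87 mm and grips with 3 to 60 N. Pads are 19 mm wide; open, the fingers measure 117 mm over their backs; the gripper's body (75 mm by 190 mm) begins 51 mm behind the grasp point.
Start: joints at [1.176, 0.22, 1.526, -0, 1.395, -0.126], TCP at [0.166, 0.603, 0.405] pointing down, gripper open.
Joint ranges: [-2.98, 2.98], [-0.91, 2.08], [0.09, 2.57], [-1.24, 4.39], [0.2, 2.65], [-2.68, 2.68]. Speed limits (rad/s): [2.57, 2.57, 3.01, 3.14, 3.14, 3.14].

### API

Orientations are given as a rotation vector (axis times angle).
In Python, from rig import bot gives the robot as it stands. The module is installed in compiled form; this text tells all that it offers.
- The arm moves only by the tool jog_arm, never from a script. Its argument "series" is a list of rows, each an object with "slide": the shift along the tool's x, y, z in m, a list of three; "yaw": the turn about the tool's z in degrees; "claw": the opening, from -1 (shut) to 1 (fully open), so that 0 is half open. A call has 1 to 20 rows; each row is the pose to reach, as a shift and turn from the pose commanded when the call began, along the tool's axes at that moment; what a row does not reach only later rows make up. A row lasts 1/8 s, in which the tool goes at most 62.5 mm and 10.7 degrees, less where a joint would pass 70% of its speed; a pose out of reach is approached as far as the arm can. A call with a gripper value outside its range is refused whole. The fingers move at their own pace and stop on an object; "grip_force" is the grip in N (left out, the last holds). Time passes only in rows, so rows that repeat a pose let the fingers close. It gives the time, the measured TCP pose, the force, the opening and the grip force at its end, in the units of the state.
- bot.get_obs(): the state, without advancing time (a new reading comes with each control period).
- bot.grab_frame(name): name is "scene" or "top" or "wrist"; returns (picture, depth): 480x640x3 uint8, red, green, blue; 480x640 float32, m along the optical axis (not along the pixel's ray), 0 where there is no reading.
- bot.camera_params(name): a dict with "mtx" (3x3 intrinsics, pixels), "k1" (the pictures are not rectified: a ray, as slopes to the right and down, at radius r is drawn at 1 + k1 r^2 times it, then the intrinsics apply), "origin" and "orientation" of the camera in the world; the wrist camera has in their place "tool_from_camera" (4x4, takes a point from camera to tool coordinates, whose origin is the TCP and whose axes are the flange's). Camera axes: x right, y down, z forward; pixel columns grow to the right and rows downward; lengths in m; the calibration is good to about 2 mm. A picture is of the moment at which its call begins: read the wrist's pose just before it. camera_params takes no time and is no camera call.
- bot.finish_job(): hands the job in; it is judged then, once.
The state is a dict: "time_s": time; "joints": joint angles; "dq": joint speeds; "tau": joint torques, N m; "position": TCP position; "orientation": TCP orientation; "force": force on the tool from outside, world axes, zero at the start; "ft_torque": the same for the moment, N m; "width": opening from 0.0 (shut) to 1.0 (fully open); "gripper_force": force on a finger pad.
Only numpy, scipy, OpenCV 4.12 (cv2) and the standard library are available. Lean on these libraries where they do the work, as an engineer would, in place of code of your own. Each camera call takes 0.05 s, during which the arm holds its last target. There are 200 camera calls.

### The job

One of the three lanes of the blue clay strip sizer is set to the thickness of the orange-handled gauge blade, but from outside they look alike. Take the blade off its wooden rest and try it gently in the lanes by feel, never forcing it: it stops short in one lane and slides in loose in another. Leave it pushed fully home, let go, in the lane where it slides all the way in with a firm drag, without disturbing the other things on the table.

Things in the scene. Friction and masses are not known exactly. Their poses are not given: they have to be found in the camera images.
- sizer: clay strip sizer, fixed to the table: blue hood 106 x 312 mm, top 81 mm high (spring caps to 94 mm), on a 35 mm high bed, three lanes side by side. Origin on the table under its middle; x points into the lanes (away from the robot), y to the left, z up. Mouths in the front face at x = -30 mm; lane centres at y = +85, 0 and -85 mm; lanes 30 mm wide, 17 mm high at the mouth, straight
- shoe_b_edge (a point): front lower edge of the middle lane's sprung steel shoe when lifted to 10 mm over the bed; every lane has one, flat underneath, from 25 to 65 mm behind the mouth. Which lane has which setting changes: one shoe hangs 4 mm over the bed, so the blade stops dead 25 mm in; one 13 mm, so the blade goes home freely with 3 mm of play
- shoe_c_edge (a point): the same point in the right lane. The fitting lane's shoe is 8.5 mm over the bed: the blade's sloping nose lifts it from about 36 mm in (peak push 5 to 20 N) and it presses the blade on the bed with about 6 N, felt as a steady drag of 2 to 8 N, lasting when let go. Over 40 N in all between blade and machine is forcing
- bed: flat aluminium bed of the sizer, 106 x 310 mm, top 35 mm over the table, on which all three lanes run; its front face is flush with the mouths; origin and axes are those of the sizer
- mouth_a (a point): middle of the lower edge of the left (+y) lane's mouth, on the front face of the hood at the height of the bed; a yellow stripe 30 mm wide on the hood's top runs from above the mouth along the lane; x points into the lane, z up
- mouth_b (a point): middle of the lower edge of the middle lane's mouth, on the front face of the hood at the height of the bed; a yellow stripe 30 mm wide on the hood's top runs from above the mouth along the lane; x points into the lane, z up
- mouth_c (a point): middle of the lower edge of the right (-y) lane's mouth, on the front face of the hood at the height of the bed; a yellow stripe 30 mm wide on the hood's top runs from above the mouth along the lane; x points into the lane, z up
- blade: gauge blade, about 130 g: steel blade 60 x 24 x 10 mm to +x, its top sloping down to 6.5 mm over the last 20 mm; orange handle from x = 0 to -46 mm, 18 wide, from 20 mm below to 25 mm above the blade's underside (it stands on the rest); a shoulder plate 34 wide, 18 high, 4 thick at x = 0. Origin: blade's underside at the shoulder; x to the tip, z up. Home: shoulder at the mouth, within 7 mm
- blade_tip (a point): tip of the blade on its underside, 60 mm ahead of the blade's origin
- blade_grip (a point): grip point in the handle, 23 mm behind the blade's origin, 5 mm above the blade's underside, so 25 mm above the handle's foot; the handle is pinched across its 18 mm width (blade's y)
- rest: brown wooden rest on which the blade stands on its handle, 140 x 75 x 12 mm, fixed; origin under its middle, on the table; to the left or right of the sizer
- figure: small terracotta figure, 48 mm across, 90 mm high, on a round plaster bat (120 mm across, 12 mm high) on the other side of the sizer from the rest; origin at its foot. Leave alone
- bowl: white bowl, 110 mm across; origin at its foot. Leave alone
- glaze: jar with blue lid, 70 mm across, 90 mm high; origin at its foot. Leave alone
- oxide: amber jar with white lid, 56 mm across, 75 mm high; origin at its foot. Leave alone
- mug: blue mug, 80 mm across, 90 mm high; origin at its foot. Leave alone
- modeller: spatula lying on the table, 190 mm long; origin on its underside. Leave alone
Things that resemble listed ones, but are neither listed nor needed, are in the scene too. What is shaped like the blade but green is not meant.

How it is judged:
By the outcome, as a careful person would: the job done as asked, in the order asked, and still so for the second after the job is handed in, with the robot touching nothing.
It also fails if it takes over 64 s, if anything falls off the work surface, if the arm or the gripper's body presses on something with over 40 N, if the wrist force passes 120 N, or if a joint passes its speed limit or range.

## Working session

There is one attempt and no reset: what is moved stays moved. The work goes in short steps, Python scripts to look and compute and a tool call to move; the robot and the scene stay as the last step left them, time stands still between calls to the robot, and variables do not carry over. Pictures are saved under pics/ and viewed, at most 10 in all, crops included, and the job is handed in when it is done.

Besides the shell and the picture viewer there is one more tool, called after "Emit:" as a command line: name --argument value ..., lists and objects as JSON in quotes. jog_arm: Moves the arm, as the interface text tells. Its arguments: {"type":"object","properties":{"series":{"type":"array"},"grip_force":{"type":"number"}},"required":["series"]}

```bash
mkdir -p pics
cat > h.py <<'E'
import numpy as np, cv2
from scipy.spatial.transform import Rotation as R
from rig import bot
def grab(name):
    o=bot.get_obs(); im,d=bot.grab_frame(name); p=bot.camera_params(name)
    if name=='wrist':
        T=np.eye(4); T[:3,:3]=R.from_rotvec(o['orientation']).as_matrix(); T[:3,3]=o['position']
        T=T@np.array(p['tool_from_camera'])
    else:
        T=np.eye(4); q=np.array(p['orientation']); T[:3,:3]=q if q.shape==(3,3) else R.from_rotvec(q).as_matrix(); T[:3,3]=p['origin']
    return im,d,p,T
def rays(uv,p):
    K=np.array(p['mtx']); uv=np.atleast_2d(uv).astype(float)
    s=np.c_[(uv[:,0]-K[0,2])/K[0,0],(uv[:,1]-K[1,2])/K[1,1]]; x=s.copy()
    for _ in range(20): x=s/(1+p['k1']*(x**2).sum(1,keepdims=True))
    return np.c_[x,np.ones(len(x))]
def plane(uv,p,T,z):
    r=rays(uv,p)@T[:3,:3].T; o=T[:3,3]
    return o+r*((z-o[2])/r[:,2])[:,None]
def pts(uv,d,p,T):
    uv=np.atleast_2d(uv).astype(int); z=d[uv[:,1],uv[:,0]]
    return (rays(uv,p)*z[:,None])@T[:3,:3].T+T[:3,3]
def save(im,n): cv2.imwrite('pics/'+n,im[:,:,::-1])
E
python3 - <<'E'
from h import *
for n in('scene','top'):
    im,d,p,T=grab(n); save(im,n+'1.png'); print(n,p)
o=bot.get_obs(); print(o)
print(bot.camera_params('wrist'))
E
```

```text
scene {'mtx': array([[434.60818833,   0.        , 318.90361864],
       [  0.        , 434.60818833, 240.5536134 ],
       [  0.        ,   0.        ,   1.        ]]), 'k1': -0.017165369214509292, 'origin': array([ 1.11662352, -0.7217681 ,  0.70183934]), 'orientation': array([-2.10071057, -0.68580362,  0.37865059])}
top {'mtx': array([[564.62246824,   0.        , 314.48924126],
       [  0.        , 564.62246824, 242.68752071],
       [  0.        ,   0.        ,   1.        ]]), 'k1': 0.035253267635180316, 'origin': array([0.30524218, 0.00649029, 1.44974619]), 'orientation': array([-2.11472784,  2.1467718 , -0.21532487])}
{'time_s': 0.1, 'joints': array([ 1.17588037e+00,  2.21159539e-01,  1.52750714e+00, -3.78628134e-05,
        1.39471722e+00, -1.26073353e-01]), 'dq': array([-0.00014722,  0.00061987, -0.00443231,  0.00042883, -0.00063012,
        0.00031258]), 'tau': array([ 1.88162398e-03, -4.95947492e+01, -3.88518190e+01,  7.01994519e-02,
        5.16652339e-02, -2.71184786e-05]), 'position': array([0.16590727, 0.60232072, 0.40373324]), 'orientation': array([-4.20958838e-01, -3.11283123e+00,  2.73346618e-03]), 'force': array([0.5995473 , 0.24546113, 0.58504928]), 'ft_torque': array([-0.02595604,  0.03619527,  0.01615874]), 'gripper_force': 0.0, 'width': 1.0017069840888304}
{'mtx': array([[374.18757235,   0.        , 316.57450108],
       [  0.        , 374.18757235, 236.34618272],
       [  0.        ,   0.        ,   1.        ]]), 'k1': -0.0743216197348273, 'tool_from_camera': array([[ 2.03087277e-04, -9.55847966e-01, -2.93861575e-01,
         8.08446177e-02],
       [ 9.99999652e-01,  4.31968831e-04, -7.13973312e-04,
        -5.21514044e-04],
       [ 8.09388979e-04, -2.93861328e-01,  9.55847721e-01,
         2.00263871e-02],
       [ 0.00000000e+00,  0.00000000e+00,  0.00000000e+00,
         1.00000000e+00]])}
```

View pics/top1.png

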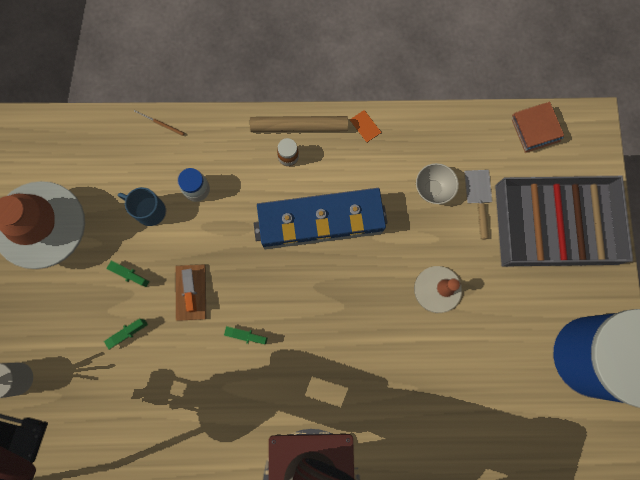

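View pics/scene1.png

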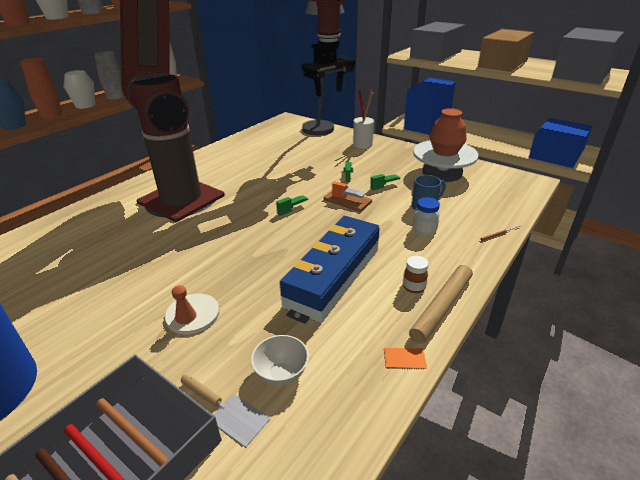

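The top view shows the sizer at about (321,217) with its mouths towards the robot. The rest and orange blade are at about (188,290), tip towards +x. Green decoys lie around it, the nearest at (127,273) and (245,335).

Run:
```python
from h import *
im,d,p,T=grab('top'); hsv=cv2.cvtColor(im,cv2.COLOR_RGB2HSV)
def blobs(lo,hi,roi,amin,z,n):
    m=cv2.inRange(hsv,lo,hi); k=np.zeros_like(m); x0,y0,x1,y1=roi; k[y0:y1,x0:x1]=255; m&=k
    c,_=cv2.findContours(m,0,1)
    for q in c:
        if cv2.contourArea(q)>amin:
            r=cv2.boxPoints(cv2.minAreaRect(q)); w=plane(r,p,T,z)
            print(n,cv2.contourArea(q),r.mean(0).round(1),'ctr',w[:,:2].mean(0).round(4),'corners',w[:,:2].round(4).tolist())
blobs((20,120,100),(32,255,255),(250,180,400,250),30,.081,'stripe')
blobs((105,120,40),(125,255,255),(240,180,400,250),500,.081,'hood')
blobs((3,170,130),(14,255,255),(170,260,210,325),15,.057,'handle')
blobs((0,0,90),(180,70,255),(170,255,210,325),15,.042,'steel')
print(T[:3,3],T[:3,:3].round(3).tolist())
c=cv2.resize(im[180:340,90:410],None,fx=2.5,fy=2.5,interpolation=cv2.INTER_CUBIC); save(c,'c1.png')
```

```text
stripe 166.0 [288.4 231.3] ctr [0.5923 0.0472] corners [[0.6108, 0.0643], [0.6146, 0.0355], [0.5738, 0.0302], [0.57, 0.0589]]
stripe 167.0 [322.4 226.7] ctr [ 0.6029 -0.0371] corners [[0.6217, -0.0203], [0.6255, -0.049], [0.5842, -0.0539], [0.5804, -0.0254]]
stripe 165.5 [356.3 222.2] ctr [ 0.6131 -0.1217] corners [[0.6319, -0.1051], [0.6357, -0.1338], [0.5942, -0.1383], [0.5905, -0.1097]]
hood 3981.0 [320.8 217.1] ctr [ 0.6276 -0.0343] corners [[0.6626, 0.1272], [0.7009, -0.1839], [0.592, -0.1937], [0.5551, 0.1133]]
handle 103.0 [188.1 301.8] ctr [0.4243 0.2945] corners [[0.4455, 0.3062], [0.4472, 0.2889], [0.4031, 0.2829], [0.4015, 0.3001]]
steel 194.0 [187.2 280.3] ctr [0.479  0.3013] corners [[0.5063, 0.3172], [0.5086, 0.2928], [0.4517, 0.2855], [0.4495, 0.3097]]
[0.30524218 0.00649029 1.44974619] [[-0.016, -0.983, 0.185], [-1.0, 0.013, -0.017], [0.014, -0.185, -0.983]]
```

View pics/c1.png

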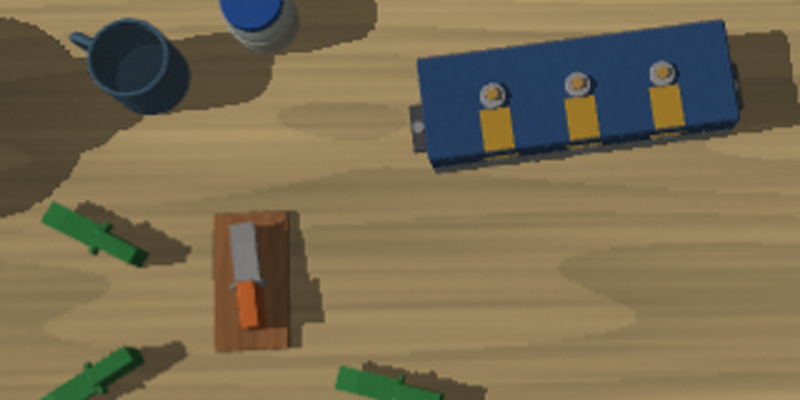

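The crop confirms the blade points along +x, yaw about 7°, nearly parallel to the lanes. I'm moving above the handle for a close look.

Emit:
jog_arm --series '[{"slide": [-0.332, -0.228, 0.04], "yaw": -22.5, "claw": 0.2}, {"slide": [-0.332, -0.228, 0.04], "yaw": -22.5, "claw": 0.2}, {"slide": [-0.332, -0.228, 0.04], "yaw": -22.5, "claw": 0.2}, {"slide": [-0.332, -0.228, 0.04], "yaw": -22.5, "claw": 0.2}, {"slide": [-0.332, -0.228, 0.04], "yaw": -22.5, "claw": 0.2}, {"slide": [-0.332, -0.228, 0.04], "yaw": -22.5, "claw": 0.2}, {"slide": [-0.332, -0.228, 0.04], "yaw": -22.5, "claw": 0.2}, {"slide": [-0.332, -0.228, 0.04], "yaw": -22.5, "claw": 0.2}, {"slide": [-0.332, -0.228, 0.04], "yaw": -22.5, "claw": 0.2}, {"slide": [-0.332, -0.228, 0.04], "yaw": -22.5, "claw": 0.2}]' --grip_force 20

```text
time_s: 1.4
position: [0.4248, 0.2954, 0.3648]
orientation: [0.197, -3.135, -0.0]
force: [0.3, -0.2, -0.3]
width: 0.597
gripper_force: 0.0
```

```bash
cat > w.py <<'E'
from h import *
im,d,p,T=grab('wrist'); o=bot.get_obs(); M=R.from_rotvec(o['orientation']).as_matrix()
print('pos',o['position'].round(4),'R',M.round(4).tolist(),'F',o['force'].round(2),o['width'])
hsv=cv2.cvtColor(im,cv2.COLOR_RGB2HSV)
for n,lo,hi,z in(('handle',(3,170,100),(14,255,255),.057),('stripe',(20,120,80),(32,255,255),.081)):
    c,_=cv2.findContours(cv2.inRange(hsv,lo,hi),0,1)
    for q in c:
        if cv2.contourArea(q)>150:
            b=cv2.boxPoints(cv2.minAreaRect(q)); wd=plane(b,p,T,z); print(n,cv2.contourArea(q),b.mean(0).round(),wd[:,:2].mean(0).round(4),wd[:,:2].round(4).tolist())
E
cat > a.py <<'E'
from w import *
save(im,'w1.png')
E
python3 a.py
```

```text
pos [0.4248 0.2955 0.3648] R [[-0.9921, -0.1253, -0.0001], [-0.1253, 0.9921, 0.0002], [0.0001, 0.0002, -1.0]] F [0.71 0.79 0.68] 0.6001711220650323
handle 1195.5 [314. 223.] [0.4219 0.2927] [[0.3977, 0.2807], [0.3954, 0.2984], [0.4461, 0.3052], [0.4485, 0.2866]]
stripe 158.0 [450. 349.] [0.5086 0.4164] [[0.5345, 0.4198], [0.4833, 0.4071], [0.4826, 0.4128], [0.5339, 0.4258]]
stripe 543.0 [187. 345.] [0.5323 0.2005] [[0.5608, 0.1877], [0.5018, 0.1996], [0.5036, 0.2129], [0.5628, 0.2018]]
```

View pics/w1.png

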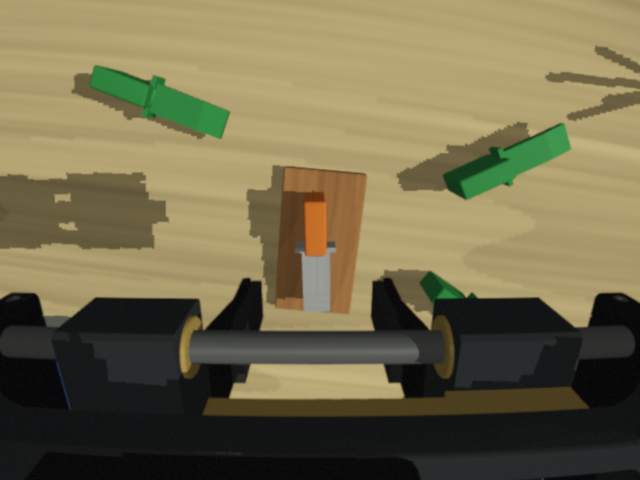

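The wrist view shows the orange handle centred at (314,223), in line with the gripper and within 2 mm of it sideways. I'm lowering and gripping.

Emit:
jog_arm --series '[{"slide": [0, -0.0015, 0.05], "yaw": 0, "claw": 0.1}, {"slide": [0, -0.0015, 0.1], "yaw": 0, "claw": 0.1}, {"slide": [0, -0.0015, 0.135], "yaw": 0, "claw": 0.1}, {"slide": [0, -0.0015, 0.155], "yaw": 0, "claw": 0.1}, {"slide": [0, -0.0015, 0.164], "yaw": 0, "claw": 0.1}, {"slide": [0, -0.0015, 0.164], "yaw": 0, "claw": 0.1}, {"slide": [0, -0.0015, 0.164], "yaw": 0, "claw": -0.4}, {"slide": [0, -0.0015, 0.164], "yaw": 0, "claw": -0.8}, {"slide": [0, -0.0015, 0.164], "yaw": 0, "claw": -0.8}, {"slide": [0, -0.0015, 0.164], "yaw": 0, "claw": -0.8}, {"slide": [0, -0.0015, 0.164], "yaw": 0, "claw": -0.8}, {"slide": [0, -0.0015, 0.164], "yaw": 0, "claw": -0.8}]' --grip_force 25

```text
time_s: 2.95
position: [0.4259, 0.2932, 0.2011]
orientation: [-0.194, 3.135, 0.0]
force: [-0.2, -1.0, 5.7]
width: 0.207
gripper_force: 24.9
```

The blade is gripped at 18 mm. Next I lift it, carry it in front of the left lane with the blade top level with the stripes, and compare the two in the top view.

Emit:
jog_arm --series '[{"slide": [0, 0, -0.02], "yaw": 0, "claw": -0.8}, {"slide": [0, 0, -0.041], "yaw": 0, "claw": -0.8}, {"slide": [-0.004, -0.05, -0.041], "yaw": 0, "claw": -0.8}, {"slide": [-0.008, -0.1, -0.041], "yaw": 0, "claw": -0.8}, {"slide": [-0.012, -0.15, -0.041], "yaw": 0, "claw": -0.8}, {"slide": [-0.016, -0.2, -0.041], "yaw": 0, "claw": -0.8}, {"slide": [-0.016, -0.245, -0.041], "yaw": 0, "claw": -0.8}, {"slide": [-0.016, -0.265, -0.041], "yaw": 0, "claw": -0.8}, {"slide": [-0.016, -0.265, -0.041], "yaw": 0, "claw": -0.8}, {"slide": [-0.016, -0.265, -0.041], "yaw": 0, "claw": -0.8}]'

```text
time_s: 4.2
position: [0.474, 0.0325, 0.2413]
orientation: [0.194, -3.135, -0.001]
force: [0.0, 0.2, -1.3]
width: 0.206
gripper_force: 24.9
```

Run:
```python
from h import *
im,d,p,T=grab('top'); o=bot.get_obs()
print(o['time_s'],o['position'].round(4),o['orientation'].round(4),o['force'].round(2),o['width'],o['gripper_force'])
save(cv2.resize(im[170:300,230:400],None,fx=4.5,fy=4.5,interpolation=cv2.INTER_CUBIC),'c2.png')
v,u=np.mgrid[170:260,230:400]; uv=np.c_[u.ravel(),v.ravel()]; w=pts(uv,d,p,T)
h=w[(abs(w[:,2]-.081)<.006)&(w[:,0]>.54)]
a=np.radians(7.05); L=np.array([[np.cos(a),np.sin(a)],[-np.sin(a),np.cos(a)]])
q=h[:,:2]@L.T
for y0 in np.arange(-.26,.16,.03):
    s=q[(q[:,1]>y0)&(q[:,1]<y0+.03)]
    if len(s)>20: print(round(y0,3),np.percentile(s[:,0],[1,99]).round(4))
print('y',np.percentile(q[:,1],[.5,99.5]).round(4),'z',np.median(h[:,2]))
```

```text
4.25 [0.474  0.0328 0.2414] [ 1.9540e-01 -3.1347e+00 -6.0000e-04] [-0.36 -0.26 -2.1 ] 0.20522802185012892 24.86000093165785
-0.26 [0.5717 0.6739]
-0.23 [0.5718 0.6736]
-0.2 [0.5722 0.6749]
-0.17 [0.5718 0.6739]
-0.14 [0.5719 0.6749]
-0.11 [0.5728 0.674 ]
-0.08 [0.5755 0.6748]
-0.05 [0.5821 0.6746]
-0.02 [0.588  0.6756]
0.01 [0.5957 0.6745]
0.04 [0.5958 0.6768]
y [-0.2647  0.0432] z 0.08198702987388107
```

View pics/c2.png

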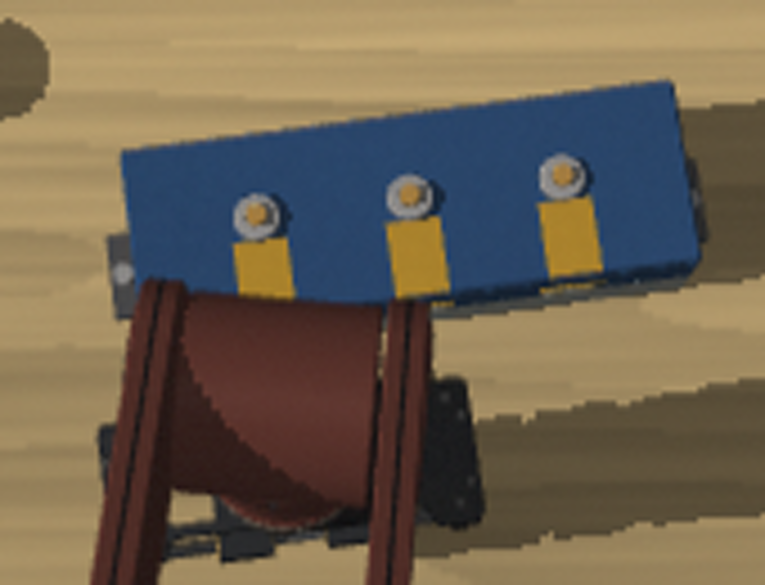

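The arm hides the blade in the top view. The hood's front and stripes give consistent lane lines though, and the gripper is on lane A. I'm checking with the wrist camera.

```bash
sed -i 's/w1.png/w2.png/' a.py; python3 a.py
```

```text
pos [0.474  0.0329 0.2414] R [[-0.9922, -0.1247, -0.0006], [-0.1247, 0.9922, 0.0003], [0.0006, 0.0004, -1.0]] F [ 0.51  0.75 -1.71] 0.20099646797580878
handle 1078.0 [316. 378.] [0.5211 0.038 ] [[0.5143, 0.0259], [0.5115, 0.0481], [0.5279, 0.0504], [0.5308, 0.0276]]
handle 2875.5 [316. 292.] [0.4719 0.0316] [[0.4535, 0.0185], [0.4508, 0.0398], [0.4903, 0.0455], [0.4931, 0.0227]]
stripe 380.5 [260. 347.] [0.4901 0.0093] [[0.5059, 0.0072], [0.4746, 0.0068], [0.4743, 0.0112], [0.5056, 0.012]]
```

View pics/w2.png

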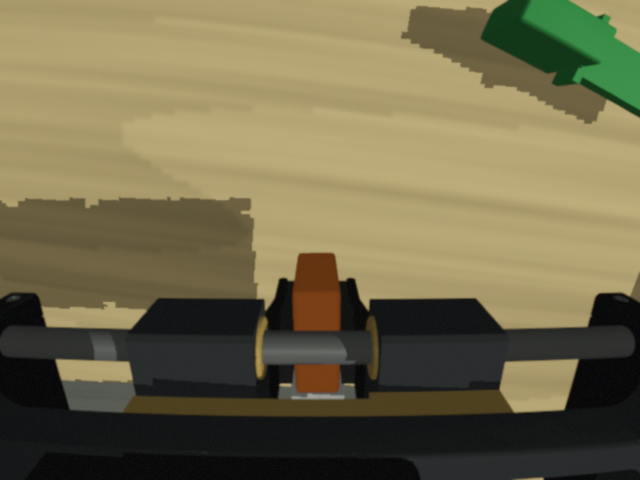

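Emit:
jog_arm --series '[{"slide": [0, 0, 0.02], "yaw": 0, "claw": -0.8}, {"slide": [0, 0, 0.036], "yaw": 0, "claw": -0.8}, {"slide": [-0.006, 0, 0.036], "yaw": 0, "claw": -0.8}, {"slide": [-0.01, 0, 0.036], "yaw": 0, "claw": -0.8}, {"slide": [-0.013, 0, 0.036], "yaw": 0, "claw": -0.8}, {"slide": [-0.016, 0, 0.036], "yaw": 0, "claw": -0.8}, {"slide": [-0.018, 0, 0.036], "yaw": 0, "claw": -0.8}]' --grip_force 25

```text
time_s: 5.18
position: [0.4925, 0.0343, 0.206]
orientation: [-0.194, 3.135, -0.0]
force: [-0.6, 0.4, -1.8]
width: 0.205
gripper_force: 24.9
```

Emit:
jog_arm --series '[{"slide": [-0.002, 0, 0.0005], "yaw": 0, "claw": -0.8}, {"slide": [-0.004, 0, 0.001], "yaw": 0, "claw": -0.8}, {"slide": [-0.006, 0, 0.001], "yaw": 0, "claw": -0.8}, {"slide": [-0.006, 0, 0.001], "yaw": 0, "claw": -0.8}]'

```text
time_s: 5.68
position: [0.4983, 0.0351, 0.2047]
orientation: [-0.194, 3.136, 0.0]
force: [-0.1, -0.5, -1.5]
width: 0.206
gripper_force: 24.9
```

Emit:
jog_arm --series '[{"slide": [-0.003, 0, 0], "yaw": 0, "claw": -0.8}, {"slide": [-0.006, 0, 0], "yaw": 0, "claw": -0.8}, {"slide": [-0.009, 0, 0], "yaw": 0, "claw": -0.8}, {"slide": [-0.009, 0, 0], "yaw": 0, "claw": -0.8}]'

```text
time_s: 6.18
position: [0.5074, 0.0362, 0.2048]
orientation: [-0.195, 3.135, -0.0]
force: [0.6, 1.0, -1.2]
width: 0.208
gripper_force: 24.9
```

Emit:
jog_arm --series '[{"slide": [-0.001, 0, 0], "yaw": 0, "claw": -0.8}, {"slide": [-0.002, 0, 0], "yaw": 0, "claw": -0.8}, {"slide": [-0.003, 0, 0], "yaw": 0, "claw": -0.8}, {"slide": [-0.004, 0, 0], "yaw": 0, "claw": -0.8}]'

```text
time_s: 6.68
position: [0.5111, 0.0366, 0.2047]
orientation: [-0.194, 3.136, -0.0]
force: [-0.4, -0.1, -1.5]
width: 0.201
gripper_force: 24.9
```

Emit:
jog_arm --series '[{"slide": [-0.001, 0, 0], "yaw": 0, "claw": -0.8}, {"slide": [-0.0015, 0, 0], "yaw": 0, "claw": -0.8}]'

```text
time_s: 6.92
position: [0.5126, 0.0368, 0.2047]
orientation: [0.195, -3.136, 0.0]
force: [-0.2, 0.4, -2.1]
width: 0.207
gripper_force: 24.9
```

Emit:
jog_arm --series '[{"slide": [-0.001, 0, 0], "yaw": 0, "claw": -0.8}, {"slide": [-0.0015, 0, 0], "yaw": 0, "claw": -0.8}]'

```text
time_s: 7.18
position: [0.5141, 0.037, 0.2047]
orientation: [-0.194, 3.136, -0.0]
force: [-0.6, 0.3, -1.3]
width: 0.205
gripper_force: 24.9
```

Emit:
jog_arm --series '[{"slide": [-0.001, 0, 0], "yaw": 0, "claw": -0.8}, {"slide": [-0.0015, 0, 0], "yaw": 0, "claw": -0.8}]'

```text
time_s: 7.42
position: [0.5156, 0.0372, 0.2047]
orientation: [-0.195, 3.136, -0.0]
force: [0.1, 0.2, -1.7]
width: 0.205
gripper_force: 24.9
```

Emit:
jog_arm --series '[{"slide": [-0.001, 0, 0], "yaw": 0, "claw": -0.8}, {"slide": [-0.0015, 0, 0], "yaw": 0, "claw": -0.8}]'

```text
time_s: 7.68
position: [0.5171, 0.0374, 0.2048]
orientation: [-0.194, 3.135, -0.0]
force: [-0.0, 0.0, -2.9]
width: 0.204
gripper_force: 24.9
```

Emit:
jog_arm --series '[{"slide": [-0.001, 0, 0], "yaw": 0, "claw": -0.8}, {"slide": [-0.0015, 0, 0], "yaw": 0, "claw": -0.8}]'

```text
time_s: 7.92
position: [0.5185, 0.0376, 0.2047]
orientation: [-0.195, 3.136, -0.0]
force: [0.1, 0.8, -2.1]
width: 0.201
gripper_force: 24.9
```

Emit:
jog_arm --series '[{"slide": [-0.001, 0, 0], "yaw": 0, "claw": -0.8}, {"slide": [-0.002, 0, 0], "yaw": 0, "claw": -0.8}]'

```text
time_s: 8.18
position: [0.5205, 0.0378, 0.2048]
orientation: [-0.194, 3.136, 0.0]
force: [0.6, -0.0, -1.9]
width: 0.209
gripper_force: 24.9
```

Emit:
jog_arm --series '[{"slide": [-0.001, 0, 0], "yaw": 0, "claw": -0.8}, {"slide": [-0.002, 0, 0], "yaw": 0, "claw": -0.8}, {"slide": [-0.003, 0, 0], "yaw": 0, "claw": -0.8}]'

```text
time_s: 8.55
position: [0.5235, 0.0382, 0.2047]
orientation: [-0.194, 3.136, 0.0]
force: [0.0, 0.3, -1.7]
width: 0.202
gripper_force: 24.9
```

Emit:
jog_arm --series '[{"slide": [-0.001, 0, 0], "yaw": 0, "claw": -0.8}, {"slide": [-0.002, 0, 0], "yaw": 0, "claw": -0.8}]'

```text
time_s: 8.8
position: [0.5255, 0.0385, 0.2047]
orientation: [0.195, -3.136, 0.0]
force: [-0.7, -0.2, -1.7]
width: 0.206
gripper_force: 24.9
```

Emit:
jog_arm --series '[{"slide": [-0.001, 0, 0], "yaw": 0, "claw": -0.8}, {"slide": [-0.002, 0, 0], "yaw": 0, "claw": -0.8}]'

```text
time_s: 9.05
position: [0.5275, 0.0387, 0.2047]
orientation: [0.195, -3.136, 0.0]
force: [-0.0, -0.0, -1.1]
width: 0.203
gripper_force: 24.9
```

Emit:
jog_arm --series '[{"slide": [-0.001, 0, 0], "yaw": 0, "claw": -0.8}, {"slide": [-0.002, 0, 0], "yaw": 0, "claw": -0.8}]'

```text
time_s: 9.3
position: [0.5295, 0.039, 0.2047]
orientation: [0.195, -3.136, 0.0]
force: [0.1, -0.0, -0.8]
width: 0.204
gripper_force: 24.9
```

Emit:
jog_arm --series '[{"slide": [-0.001, 0, 0], "yaw": 0, "claw": -0.8}, {"slide": [-0.002, 0, 0], "yaw": 0, "claw": -0.8}, {"slide": [-0.003, 0, 0], "yaw": 0, "claw": -0.8}]'

```text
time_s: 9.68
position: [0.5324, 0.0393, 0.2047]
orientation: [0.194, -3.136, -0.0]
force: [0.8, 0.6, -2.1]
width: 0.205
gripper_force: 24.9
```

Emit:
jog_arm --series '[{"slide": [-0.001, 0, 0], "yaw": 0, "claw": -0.8}, {"slide": [-0.002, 0, 0], "yaw": 0, "claw": -0.8}, {"slide": [-0.003, 0, 0], "yaw": 0, "claw": -0.8}]'

```text
time_s: 10.05
position: [0.5354, 0.0397, 0.2048]
orientation: [0.195, -3.136, 0.0]
force: [0.0, -0.3, -1.4]
width: 0.204
gripper_force: 24.9
```

Emit:
jog_arm --series '[{"slide": [-0.001, 0, 0], "yaw": 0, "claw": -0.8}, {"slide": [-0.002, 0, 0], "yaw": 0, "claw": -0.8}, {"slide": [-0.003, 0, 0], "yaw": 0, "claw": -0.8}]'

```text
time_s: 10.42
position: [0.5384, 0.0401, 0.2047]
orientation: [0.195, -3.136, 0.0]
force: [-0.7, -0.5, -0.4]
width: 0.206
gripper_force: 24.9
```

No resistance through 50 mm, so the left lane is the loose one. I'm withdrawing and trying the middle lane.

Emit:
jog_arm --series '[{"slide": [0.015, 0, 0], "yaw": 0, "claw": -0.8}, {"slide": [0.035, 0, 0], "yaw": 0, "claw": -0.8}, {"slide": [0.055, 0, 0], "yaw": 0, "claw": -0.8}, {"slide": [0.067, 0, 0], "yaw": 0, "claw": -0.8}, {"slide": [0.067, 0, 0], "yaw": 0, "claw": -0.8}, {"slide": [0.067, -0.03, 0], "yaw": 0, "claw": -0.8}, {"slide": [0.067, -0.06, 0], "yaw": 0, "claw": -0.8}, {"slide": [0.067, -0.085, 0], "yaw": 0, "claw": -0.8}, {"slide": [0.067, -0.085, 0], "yaw": 0, "claw": -0.8}, {"slide": [0.06, -0.085, 0], "yaw": 0, "claw": -0.8}, {"slide": [0.054, -0.085, 0], "yaw": 0, "claw": -0.8}, {"slide": [0.05, -0.085, 0], "yaw": 0, "claw": -0.8}, {"slide": [0.047, -0.085, 0], "yaw": 0, "claw": -0.8}]'

```text
time_s: 12.05
position: [0.5025, -0.0496, 0.2047]
orientation: [0.196, -3.135, -0.0]
force: [0.2, -0.1, -1.1]
width: 0.203
gripper_force: 24.9
```

Emit:
jog_arm --series '[{"slide": [-0.002, 0, 0], "yaw": 0, "claw": -0.8}, {"slide": [-0.004, 0, 0], "yaw": 0, "claw": -0.8}]'

```text
time_s: 12.3
position: [0.5062, -0.0495, 0.2047]
orientation: [0.195, -3.135, -0.0]
force: [0.6, 0.4, -2.4]
width: 0.207
gripper_force: 24.9
```

Emit:
jog_arm --series '[{"slide": [-0.003, 0, 0], "yaw": 0, "claw": -0.8}, {"slide": [-0.006, 0, 0], "yaw": 0, "claw": -0.8}, {"slide": [-0.009, 0, 0], "yaw": 0, "claw": -0.8}, {"slide": [-0.012, 0, 0], "yaw": 0, "claw": -0.8}, {"slide": [-0.013, 0, 0], "yaw": 0, "claw": -0.8}]'

```text
time_s: 12.92
position: [0.5193, -0.048, 0.2048]
orientation: [-0.195, 3.135, -0.0]
force: [0.3, 0.1, -1.5]
width: 0.203
gripper_force: 24.9
```

Emit:
jog_arm --series '[{"slide": [-0.001, 0, 0], "yaw": 0, "claw": -0.8}, {"slide": [-0.0015, 0, 0], "yaw": 0, "claw": -0.8}]'

```text
time_s: 13.18
position: [0.5205, -0.0478, 0.2047]
orientation: [0.195, -3.135, -0.0]
force: [-0.1, 0.2, -1.3]
width: 0.208
gripper_force: 24.9
```

Emit:
jog_arm --series '[{"slide": [-0.001, 0, 0], "yaw": 0, "claw": -0.8}, {"slide": [-0.0015, 0, 0], "yaw": 0, "claw": -0.8}]'

```text
time_s: 13.42
position: [0.5221, -0.0476, 0.2048]
orientation: [-0.194, 3.136, -0.0]
force: [-0.3, -0.1, -2.1]
width: 0.206
gripper_force: 24.9
```

Emit:
jog_arm --series '[{"slide": [-0.001, 0, 0], "yaw": 0, "claw": -0.8}, {"slide": [-0.001, 0, 0], "yaw": 0, "claw": -0.8}]'

```text
time_s: 13.68
position: [0.5231, -0.0475, 0.2048]
orientation: [-0.195, 3.135, -0.0]
force: [0.7, -0.9, -1.5]
width: 0.21
gripper_force: 24.9
```

Emit:
jog_arm --series '[{"slide": [-0.001, 0, 0], "yaw": 0, "claw": -0.8}, {"slide": [-0.001, 0, 0], "yaw": 0, "claw": -0.8}]'

```text
time_s: 13.92
position: [0.5241, -0.0474, 0.2047]
orientation: [-0.194, 3.136, -0.0]
force: [0.2, -0.1, -1.2]
width: 0.207
gripper_force: 24.9
```

Emit:
jog_arm --series '[{"slide": [-0.001, 0, 0], "yaw": 0, "claw": -0.8}, {"slide": [-0.001, 0, 0], "yaw": 0, "claw": -0.8}]'

```text
time_s: 14.18
position: [0.5251, -0.0473, 0.2048]
orientation: [-0.195, 3.135, -0.0]
force: [0.7, -0.2, -1.4]
width: 0.201
gripper_force: 24.9
```

Depth is about 27 mm; I keep stepping.

Emit:
jog_arm --series '[{"slide": [-0.001, 0, 0], "yaw": 0, "claw": -0.8}, {"slide": [-0.001, 0, 0], "yaw": 0, "claw": -0.8}]'

```text
time_s: 14.42
position: [0.5261, -0.0471, 0.2048]
orientation: [-0.195, 3.136, -0.0]
force: [-0.3, 0.0, -1.9]
width: 0.203
gripper_force: 24.9
```

Emit:
jog_arm --series '[{"slide": [-0.001, 0, 0], "yaw": 0, "claw": -0.8}, {"slide": [-0.001, 0, 0], "yaw": 0, "claw": -0.8}]'

```text
time_s: 14.68
position: [0.5271, -0.047, 0.2048]
orientation: [-0.195, 3.135, -0.0]
force: [-0.4, 0.7, -0.9]
width: 0.206
gripper_force: 24.9
```

Emit:
jog_arm --series '[{"slide": [-0.001, 0, 0], "yaw": 0, "claw": -0.8}, {"slide": [-0.001, 0, 0], "yaw": 0, "claw": -0.8}]'

```text
time_s: 14.92
position: [0.5281, -0.0469, 0.2048]
orientation: [-0.194, 3.135, -0.0]
force: [-0.1, -0.0, -2.2]
width: 0.202
gripper_force: 24.9
```

Emit:
jog_arm --series '[{"slide": [-0.001, 0, 0], "yaw": 0, "claw": -0.8}, {"slide": [-0.001, 0, 0], "yaw": 0, "claw": -0.8}]'

```text
time_s: 15.18
position: [0.5291, -0.0468, 0.2048]
orientation: [-0.195, 3.135, -0.0]
force: [-0.4, 0.0, -1.0]
width: 0.203
gripper_force: 24.9
```

The middle lane is not the stopping one either, so by elimination it should be the fitting lane. I'm easing 0.5 mm lower and feeling for the lift.

Emit:
jog_arm --series '[{"slide": [-0.001, 0, 0.0005], "yaw": 0, "claw": -0.8}, {"slide": [-0.002, 0, 0.0005], "yaw": 0, "claw": -0.8}]'

```text
time_s: 15.42
position: [0.531, -0.0465, 0.2043]
orientation: [0.194, -3.136, 0.0]
force: [-0.1, 0.2, -0.6]
width: 0.206
gripper_force: 24.9
```

Emit:
jog_arm --series '[{"slide": [-0.001, 0, 0], "yaw": 0, "claw": -0.8}, {"slide": [-0.002, 0, 0], "yaw": 0, "claw": -0.8}]'

```text
time_s: 15.68
position: [0.533, -0.0463, 0.2042]
orientation: [-0.194, 3.136, -0.0]
force: [-0.3, -0.2, -0.6]
width: 0.203
gripper_force: 24.9
```

Emit:
jog_arm --series '[{"slide": [-0.001, 0, 0], "yaw": 0, "claw": -0.8}, {"slide": [-0.002, 0, 0], "yaw": 0, "claw": -0.8}]'

```text
time_s: 15.92
position: [0.5349, -0.046, 0.2042]
orientation: [0.194, -3.135, -0.0]
force: [-2.2, -0.4, -0.0]
width: 0.206
gripper_force: 24.9
```

Emit:
jog_arm --series '[{"slide": [-0.001, 0, 0], "yaw": 0, "claw": -0.8}, {"slide": [-0.002, 0, 0], "yaw": 0, "claw": -0.8}]'

```text
time_s: 16.18
position: [0.5362, -0.0458, 0.2041]
orientation: [0.195, -3.133, -0.001]
force: [-8.6, -0.6, 4.9]
width: 0.201
gripper_force: 24.9
```

Resistance begins at about 36–38 mm, as expected for the fitting lane.

Emit:
jog_arm --series '[{"slide": [-0.001, 0, 0], "yaw": 0, "claw": -0.8}, {"slide": [-0.0015, 0, 0], "yaw": 0, "claw": -0.8}]'

```text
time_s: 16.42
position: [0.537, -0.0456, 0.2039]
orientation: [0.195, -3.13, -0.001]
force: [-10.9, -1.0, 8.6]
width: 0.205
gripper_force: 25.0
```

Emit:
jog_arm --series '[{"slide": [-0.001, 0, 0], "yaw": 0, "claw": -0.8}, {"slide": [-0.0015, 0, 0], "yaw": 0, "claw": -0.8}]'

```text
time_s: 16.68
position: [0.5382, -0.0454, 0.2037]
orientation: [0.195, -3.129, -0.001]
force: [-12.2, -1.2, 6.6]
width: 0.202
gripper_force: 25.0
```

Emit:
jog_arm --series '[{"slide": [-0.001, 0, 0], "yaw": 0, "claw": -0.8}, {"slide": [-0.0015, 0, 0], "yaw": 0, "claw": -0.8}]'

```text
time_s: 16.92
position: [0.5397, -0.0452, 0.2037]
orientation: [0.195, -3.129, -0.001]
force: [-12.4, -1.9, 7.6]
width: 0.203
gripper_force: 25.0
```

Emit:
jog_arm --series '[{"slide": [-0.001, 0, -0.0005], "yaw": 0, "claw": -0.8}, {"slide": [-0.002, 0, -0.0005], "yaw": 0, "claw": -0.8}]'

```text
time_s: 17.18
position: [0.5416, -0.0449, 0.2038]
orientation: [0.195, -3.129, -0.001]
force: [-10.5, -1.6, 4.3]
width: 0.207
gripper_force: 25.0
```

Emit:
jog_arm --series '[{"slide": [-0.001, 0, 0], "yaw": 0, "claw": -0.8}, {"slide": [-0.002, 0, 0], "yaw": 0, "claw": -0.8}]'

```text
time_s: 17.42
position: [0.5435, -0.0447, 0.2039]
orientation: [0.195, -3.129, -0.001]
force: [-10.8, -2.6, 4.7]
width: 0.206
gripper_force: 25.0
```

Emit:
jog_arm --series '[{"slide": [-0.001, 0, 0], "yaw": 0, "claw": -0.8}, {"slide": [-0.002, 0, 0], "yaw": 0, "claw": -0.8}]'

```text
time_s: 17.68
position: [0.5457, -0.0444, 0.2039]
orientation: [0.195, -3.13, -0.001]
force: [-8.2, -1.4, 4.3]
width: 0.204
gripper_force: 25.0
```

Emit:
jog_arm --series '[{"slide": [-0.001, 0, -0.0003], "yaw": 0, "claw": -0.8}, {"slide": [-0.002, 0, -0.0003], "yaw": 0, "claw": -0.8}, {"slide": [-0.003, 0, -0.0003], "yaw": 0, "claw": -0.8}]'

```text
time_s: 18.05
position: [0.5487, -0.044, 0.2039]
orientation: [0.195, -3.13, -0.001]
force: [-7.0, -0.9, 1.8]
width: 0.203
gripper_force: 25.0
```

Emit:
jog_arm --series '[{"slide": [-0.001, 0, 0], "yaw": 0, "claw": -0.8}, {"slide": [-0.002, 0, 0], "yaw": 0, "claw": -0.8}, {"slide": [-0.003, 0, 0], "yaw": 0, "claw": -0.8}]'

```text
time_s: 18.42
position: [0.5517, -0.0437, 0.204]
orientation: [0.195, -3.13, -0.001]
force: [-8.3, -0.0, 2.1]
width: 0.208
gripper_force: 25.0
```

Emit:
jog_arm --series '[{"slide": [-0.001, 0, 0], "yaw": 0, "claw": -0.8}, {"slide": [-0.002, 0, 0], "yaw": 0, "claw": -0.8}]'

```text
time_s: 18.68
position: [0.5537, -0.0434, 0.204]
orientation: [0.195, -3.13, -0.001]
force: [-7.6, -1.5, 1.8]
width: 0.207
gripper_force: 25.0
```

A steady 7 N drag confirms the fit. I'm continuing in 1 mm steps to shoulder contact.

Emit:
jog_arm --series '[{"slide": [-0.001, 0, 0], "yaw": 0, "claw": -0.8}, {"slide": [-0.0015, 0, 0], "yaw": 0, "claw": -0.8}]'

```text
time_s: 18.92
position: [0.5552, -0.0432, 0.204]
orientation: [0.195, -3.13, -0.001]
force: [-8.6, -1.1, 3.4]
width: 0.21
gripper_force: 25.0
```

Emit:
jog_arm --series '[{"slide": [-0.001, 0, 0], "yaw": 0, "claw": -0.8}, {"slide": [-0.001, 0, 0], "yaw": 0, "claw": -0.8}]'

```text
time_s: 19.18
position: [0.5563, -0.0431, 0.204]
orientation: [0.195, -3.13, -0.001]
force: [-7.4, -1.2, 2.0]
width: 0.208
gripper_force: 25.0
```

Emit:
jog_arm --series '[{"slide": [-0.001, 0, 0], "yaw": 0, "claw": -0.8}, {"slide": [-0.001, 0, 0], "yaw": 0, "claw": -0.8}]'

```text
time_s: 19.42
position: [0.5573, -0.043, 0.204]
orientation: [0.195, -3.13, -0.001]
force: [-7.4, -1.6, 2.4]
width: 0.207
gripper_force: 25.0
```

Emit:
jog_arm --series '[{"slide": [-0.001, 0, 0], "yaw": 0, "claw": -0.8}, {"slide": [-0.001, 0, 0], "yaw": 0, "claw": -0.8}]'

```text
time_s: 19.68
position: [0.5582, -0.0429, 0.204]
orientation: [0.195, -3.13, -0.001]
force: [-7.4, -1.0, 2.1]
width: 0.207
gripper_force: 25.0
```

Emit:
jog_arm --series '[{"slide": [-0.0005, 0, 0], "yaw": 0, "claw": -0.8}, {"slide": [-0.001, 0, 0], "yaw": 0, "claw": -0.8}]'

```text
time_s: 19.92
position: [0.5592, -0.0427, 0.2041]
orientation: [0.195, -3.13, -0.001]
force: [-7.5, -2.4, 2.2]
width: 0.204
gripper_force: 25.0
```

Emit:
jog_arm --series '[{"slide": [-0.0005, 0, 0], "yaw": 0, "claw": -0.8}, {"slide": [-0.001, 0, 0], "yaw": 0, "claw": -0.8}]'

```text
time_s: 20.18
position: [0.5596, -0.0427, 0.204]
orientation: [0.195, -3.128, -0.001]
force: [-12.7, -2.1, 7.6]
width: 0.204
gripper_force: 25.0
```

Emit:
jog_arm --series '[{"slide": [-0.0005, 0, 0], "yaw": 0, "claw": -0.8}, {"slide": [-0.001, 0, 0], "yaw": 0, "claw": -0.8}]'

```text
time_s: 20.42
position: [0.5601, -0.0427, 0.204]
orientation: [0.195, -3.125, -0.001]
force: [-17.7, -2.7, 10.9]
width: 0.203
gripper_force: 25.0
```

Force rises at 61 mm depth: the shoulder is on the mouth. I'm relaxing the push, letting go and rising.

Emit:
jog_arm --series '[{"slide": [0.0008, 0, 0], "yaw": 0, "claw": -0.8}, {"slide": [0.0015, 0, 0], "yaw": 0, "claw": -0.8}, {"slide": [0.0015, 0, 0], "yaw": 0, "claw": -0.8}]'

```text
time_s: 20.8
position: [0.5594, -0.0427, 0.204]
orientation: [0.194, -3.129, -0.001]
force: [-10.1, -0.6, 4.6]
width: 0.205
gripper_force: 25.0
```

Emit:
jog_arm --series '[{"slide": [0, 0, 0], "yaw": 0, "claw": -0.4}, {"slide": [0, 0, 0], "yaw": 0, "claw": -0.1}, {"slide": [0, 0, 0], "yaw": 0, "claw": 0}, {"slide": [0, 0, 0], "yaw": 0, "claw": 0}, {"slide": [0, 0, -0.01], "yaw": 0, "claw": 0}, {"slide": [0, 0, -0.03], "yaw": 0, "claw": 0}, {"slide": [0, 0, -0.06], "yaw": 0, "claw": 0}, {"slide": [0, 0, -0.11], "yaw": 0, "claw": 0}, {"slide": [0.05, 0, -0.15], "yaw": 0, "claw": 0}, {"slide": [0.11, 0, -0.15], "yaw": 0, "claw": 0}, {"slide": [0.15, 0, -0.15], "yaw": 0, "claw": 0}, {"slide": [0.15, 0, -0.15], "yaw": 0, "claw": 0}]'

```text
time_s: 22.3
position: [0.4105, -0.0612, 0.3564]
orientation: [-0.193, 3.134, -0.002]
force: [0.0, -0.6, -0.1]
width: 0.503
gripper_force: 0.0
```

Run:
```python
from h import *
im,d,p,T=grab('top'); o=bot.get_obs(); print(o['time_s'],o['position'].round(4),o['force'].round(2))
a=im[170:300,210:430]; im2,d2,p2,T2=grab('wrist')
hs=cv2.cvtColor(im,cv2.COLOR_RGB2HSV)[170:300,210:430]; m=cv2.inRange(hs,(3,170,100),(14,255,255))
c,_=cv2.findContours(m,0,1)
for q in c:
    if cv2.contourArea(q)>15:
        b=cv2.boxPoints(cv2.minAreaRect(q))+[210,170]; w=plane(b,p,T,.060)[:,:2]; L=np.array([[.9924,.1227],[-.1227,.9924]]); print((w@L.T).round(4).tolist())
a=cv2.resize(a,(609,360)); b=cv2.resize(im2,(480,360))
out=np.hstack([a,b]); save(cv2.resize(out,(800,int(360*800/out.shape[1]))),'f.png')
```

```text
22.35 [ 0.4119 -0.0614  0.3568] [ 0.33 -0.99 -0.12]
[[0.5724, -0.1049], [0.57, -0.1223], [0.5397, -0.1179], [0.5421, -0.1005]]
```

View pics/f.png

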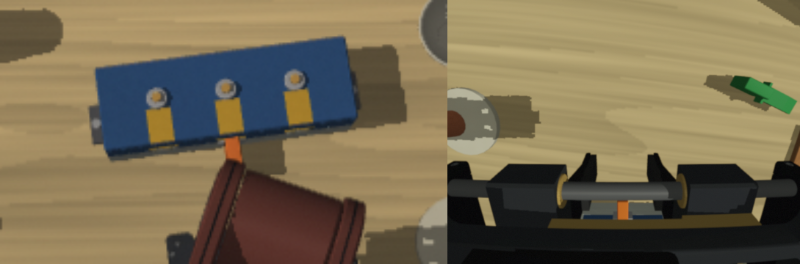

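The final view shows the orange handle standing against the middle mouth at about (233,150), with its front end at the hood face. The gripper is clear of it and the figure's bat is where it was.

```bash
python3 -c "
from rig import bot
print(bot.finish_job())"
```

```text
the job is handed in; nothing more can be done
None
```

The blade is fully home and released in the middle lane, where it slid in with a steady drag of about 7 N. The left lane was loose; the right lane I did not try, taking it as the one that stops short. The highest push I read was about 21 N, and the job was handed in at about 22 s.

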